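Tighten the hose-tail elbow to its pin

ROBOT

A 6-joint arm with a two-finger parallel gripper is mounted at the origin on a cart in front of the work surface, level with it; the furniture and walls round the work are solid. World frame = base frame: x ahead of the robot, y to its left, z up, the work surface at z = 0. Lengths are in m, angles in rad, forces in N, time in s.
With the tool pointing down it reaches from about 0.3 to 0.825 m from the base axis. Payload 5.4 kg.
Tool frame: the origin (TCP) lies at the very end of the fingers, on their centre line; the grasp point (between the pads) lies 19 mm behind it (arm.grip_point_offset is the distance from the TCP to the grasp point, in m); z points along the fingers, y is the direction in which the jaws open and shut (so a half turn about z gives the same grasp; the last joint's range is limited). The gripper opens to 92 mm and grips with 3 to 60 N. Pads are 20 mm wide; open, the fingers measure 128 mm over their backs; the gripper's body (75 mm by 189 mm) begins 69 mm behind the grasp point.
Start: joints at [0.979, 0.158, 1.597, -0, 1.386, -0.21], TCP at [0.214, 0.534, 0.215] pointing down, gripper open.
Joint ranges: [-2.91, 2.91], [-0.94, 2.29], [0.18, 2.7], [-1.29, 4.43], [0.17, 2.64], [-3, 3]. Speed limits (rad/s): [2.57, 2.57, 3.14, 3.14, 3.14, 3.14].

INTERFACE

Orientations are given as a rotation vector (axis times angle).
In Python, from plant import arm gives the robot as it stands.
- The arm moves only by the tool apply_moves, never from a script. Its argument "commands" is one flat list of numbers, 5 for each row, row after row: the shift along the tool's x, y, z in cm, then the turn about the tool's z in degrees, then the finger opening in cm, from 0 to 9.19. In form: [tx, ty, tz, turn, hand, tx, ty, tz, turn, hand, ...]. A call has 1 to 20 rows; each row shifts and turns the pose as measured when the row begins, along the tool's axes as they then stand; what a row does not reach is not made up. A row lasts 1/12 s, in which the tool goes at most 41.7 mm and 7.16 degrees, less where a joint would pass 70% of its speed; a pose out of reach is approached as far as the arm can. A call with a gripper value outside its range is refused whole. The fingers move at their own pace and stop on an object; "grip_force" is the grip in N (left out, the last holds). Time passes only in rows, so rows that do not move let the fingers close. It gives the time, the measured TCP pose, the force and the opening at its end, in the units of the state.
- arm.sense(): the state, without advancing time (a new reading comes with each control period).
- arm.camera(name): name is "scene" or "top" or "wrist"; returns the picture (384x512x3 uint8, blue, green, red); there is no depth.
- arm.camera_model(name): a dict with "intrinsics" (3x3 intrinsics, pixels), "R" (3x3) and "t" (3): a world point X has camera coordinates R X + t; the wrist camera has in their place "mount" (4x4, takes a point from camera to tool coordinates, whose origin is the TCP and whose axes are the flange's). Camera axes: x right, y down, z forward; pixel columns grow to the right and rows downward; lengths in m; the calibration is good to about 2 mm. A picture is of the moment at which its call begins: read the wrist's pose just before it. camera_model takes no time and is no camera call.
- arm.finish_job(): hands the job in, once; it reports no verdict.
The state is a dict: "time_s": time; "joints": joint angles; "qvel": joint speeds; "tau": joint torques, N m; "tcp_pos": TCP position; "orientation": TCP orientation; "wrist_force": force on the tool from outside, world axes, zero at the start; "torque": the same for the moment, N m; "grip_width": finger opening in m.
Only numpy, scipy, OpenCV 4.12 (cv2) and the standard library are available. Lean on these libraries where they do the work, as an engineer would, in place of code of your own. Each camera call takes 0.05 s, during which the arm holds its last target.

TASK

Two brass elbows stand hand-started in couplings, each clamped in a round fixture on the bench. Screw in the elbow with the long ribbed hose tail: turn it clockwise (seen from above) until it tightens and its hose tail points straight over the upright pin on its own fixture, stop there without turning it well past the pin, and let go. Leave the other elbow, the one with the short plain outlet, as it is.

Things in the scene. Friction and masses are not known exactly. Their poses are not given: they have to be found in the camera images.
- barbed_elbow (a joint): How far the ribbed elbow is screwed in, rad; grows clockwise seen from above. Starts at 0 to 0.35 and needs about 0.8 to 1.5 more to reach the pin. Stays where it is left. Turning takes about 0.1 N m at first and rises evenly to 0.17 to 0.19 near the pin; no hard stop at the pin. The elbow's height does not change.
- elbow_grip (a point): Centre of the ribbed elbow's brass body, on its vertical screw axis, 91 mm above the bench. Body 26 mm long, 24 mm over its two upright flats, 30 mm high. Site x axis (turns with it) points along the hose tail, flats are parallel to it. Below: 24 mm of thread 21 mm thick, hexagon coupling 34 mm over flats with top at 52 mm, jaws below 42 mm, grey disc 168 mm wide.
- hose_tail_end (a point): Centre of the free end of the ribbed hose tail, 66 mm from the screw axis at the same height as the body's centre (91 mm above the bench); tail about 18 mm thick. The other elbow, in a like fixture, has a plain smooth outlet, thicker (29 mm) and only 37 mm long from its axis.
- pin (a point): Tip of the upright steel pin (10 mm thick, pointed) on the rim of the ribbed elbow's fixture, 66 mm from the screw axis, 60 mm above the bench; the hose tail passes freely above it.
- plain_end (a point): Centre of the outlet end of the other elbow (short plain outlet), 37 mm from its screw axis, 91 mm above the bench. To be left as it is.

How it is judged:
By the outcome, as a careful person would: the job done as asked, in the order asked, and still so for the second after the job is handed in, with the robot touching nothing.
It also fails if it takes over 38 s, if anything falls off the work surface, if the arm or the gripper's body presses on something with over 40 N, if the wrist force passes 120 N, or if a joint passes its speed limit or range.

## Working session

There is one attempt and no reset: what is moved stays moved. The work goes in short steps, Python scripts to look and compute and a tool call to move; the robot and the scene stay as the last step left them, time stands still between calls to the robot, and variables do not carry over. Pictures are saved under pics/ and viewed, and the job is handed in when it is done.

Besides the shell and the picture viewer there is one more tool, called after "Call:" by a JSON object that holds its "method" and its "body". apply_moves: Moves the arm, as the interface text tells. Its arguments: {"type":"object","properties":{"commands":{"type":"array"},"grip_force":{"type":"number"}},"required":["commands"]}

```bash
ls; mkdir -p pics; python3 - <<'E'
from plant import arm
import cv2
s=arm.sense();print(s)
for n in ("scene","top","wrist"):
    cv2.imwrite(f"pics/{n}0.png",arm.camera(n)); print(n,arm.camera_model(n))
print(arm.grip_point_offset)
E
```

```text
pics
{'time_s': 0.0, 'joints': array([ 9.78892161e-01,  1.59015898e-01,  1.59819740e+00, -1.24399633e-07,
        1.38618454e+00, -2.10079877e-01]), 'qvel': array([ 0.00109622, -0.00067671,  0.00113811, -0.00098464,  0.0009082 ,
       -0.00071845]), 'tau': array([ 1.00892357e-03, -3.85581279e+01, -3.22103333e+01,  7.01310695e-02,
        3.79729725e-02, -1.60623758e-04]), 'tcp_pos': array([0.21391595, 0.53307394, 0.21365498]), 'orientation': array([-5.95997563e-01, -3.08382205e+00,  2.61012249e-03]), 'wrist_force': array([-0.43188431,  0.10203954,  0.26948502]), 'torque': array([ 0.00703595, -0.00517195, -0.00371912]), 'grip_width': 0.09191118452643332}
scene {'intrinsics': array([[371.13058104,   0.        , 259.50991526],
       [  0.        , 371.13058104, 186.7498953 ],
       [  0.        ,   0.        ,   1.        ]]), 'R': array([[ 0.92099116, -0.38917082,  0.01792673],
       [-0.20216486, -0.51675428, -0.8319221 ],
       [ 0.33302352,  0.76256874, -0.55460279]]), 't': array([-0.46969029,  0.14204486,  1.1085419 ])}
top {'intrinsics': array([[348.99122874,   0.        , 25
[... 154 characters left out ...]
, -0.03069696],
       [-0.99310004,  0.01013487, -0.1168315 ],
       [ 0.11708502,  0.02971535, -0.99267724]]), 't': array([-0.06967268,  0.48395644,  1.06614736])}
wrist {'intrinsics': array([[341.92520577,   0.        , 253.57573417],
       [  0.        , 341.92520577, 192.44966679],
       [  0.        ,   0.        ,   1.        ]]), 'mount': array([[-1.06658634e-03, -9.71265629e-01, -2.37995671e-01,
         6.71237692e-02],
       [ 9.99999429e-01, -1.05202681e-03, -1.88189322e-04,
         2.96403582e-04],
       [-6.75960073e-05, -2.37995736e-01,  9.71266197e-01,
        -1.69248487e-01],
       [ 0.00000000e+00,  0.00000000e+00,  0.00000000e+00,
         1.00000000e+00]])}
0.0187
```

View pics/scene0.png

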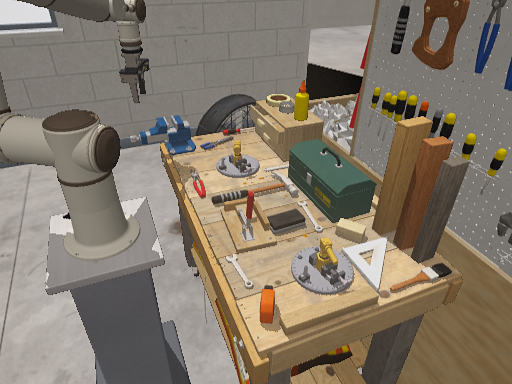

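View pics/top0.png

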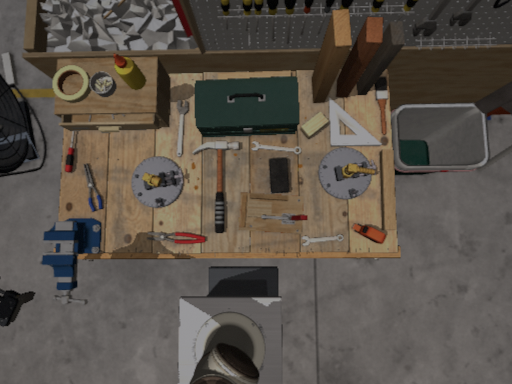

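View pics/wrist0.png

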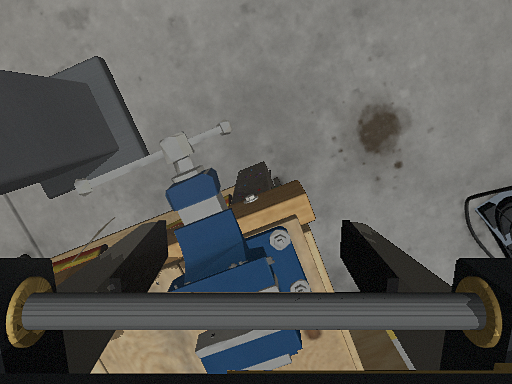

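```bash
python3 - <<'E'
import cv2,numpy as np
t=cv2.imread("pics/top0.png");s=cv2.imread("pics/scene0.png")
f=lambda im,x,y,w,h:cv2.resize(im[y:y+h,x:x+w],(400,300),interpolation=cv2.INTER_CUBIC)
a=np.vstack([np.hstack([f(t,118,150,80,60),f(t,306,143,80,60)]),np.hstack([f(s,200,130,80,60),f(s,282,232,80,60)])])
cv2.imwrite("pics/zoom0.png",a)
E
```

```text
(no output)
```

View pics/zoom0.png

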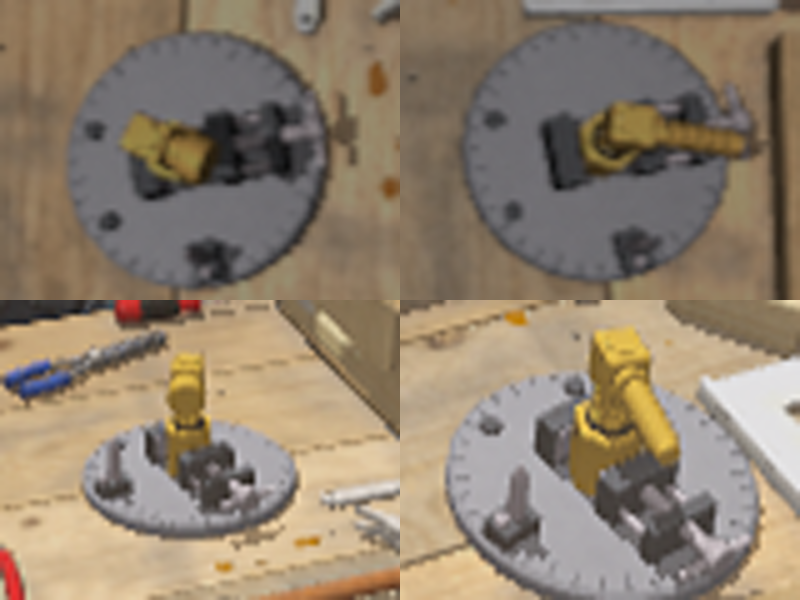

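```bash
cat > h.py <<'E'
import numpy as np,cv2
from plant import arm
from scipy.spatial.transform import Rotation as Ro
def ray(n,uv,s=None):
    m=arm.camera_model(n);d=np.linalg.inv(m["intrinsics"])@[uv[0],uv[1],1.]
    if n=="wrist":
        R=Ro.from_rotvec(s["orientation"]).as_matrix();M=m["mount"]
        return R@M[:3,3]+s["tcp_pos"], R@M[:3,:3]@d
    return -m["R"].T@m["t"], m["R"].T@d
def onz(n,uv,z,s=None):
    o,d=ray(n,uv,s);return o+d*(z-o[2])/d[2]
def two(a,b):
    (o,d),(p,e)=a,b
    A=np.c_[d,-e];k=np.linalg.lstsq(A,p-o,rcond=None)[0]
    x,y=o+d*k[0],p+e*k[1];return (x+y)/2,np.linalg.norm(x-y)
E
python3 - <<'E'
from h import *
np.set_printoptions(precision=4,suppress=True)
T=lambda x,y:(306+x/5-80,143+y/5) # zoom right-top panel x>400
S=lambda x,y:(282+(x-400)/5,232+(y-300)/5)
print("disc",onz("top",T(595,150),0.01))
print("body top",onz("top",T(635,125),.106))
print("tail end",onz("top",T(745,143),.095))
print("pin top",onz("top",T(635,245),.04),"pin scene",onz("scene",S(520,470),.06))
s=arm.sense();print(Ro.from_rotvec(s["orientation"]).as_matrix())
print("body scene",onz("scene",S(620,345),.106), "tail", onz("scene",S(665,450),.091))
print("plain disc",onz("top",(118+198/5,150+150/5),0.01))
E
```

```text
disc [ 0.5329 -0.3687  0.01  ]
body top [ 0.5318 -0.3694  0.106 ]
tail end [ 0.5223 -0.4356  0.095 ]
pin top [ 0.4688 -0.3836  0.04  ] pin scene [ 0.4704 -0.3914  0.06  ]
[[-0.928   0.3726 -0.0008]
 [ 0.3726  0.928  -0.0012]
 [ 0.0003 -0.0014 -1.    ]]
body scene [ 0.5344 -0.3719  0.106 ] tail [ 0.5254 -0.4318  0.091 ]
plain disc [0.517  0.2309 0.01  ]
```

Call:
{"method": "apply_moves", "body": {"commands": [-2.6, -3.0, -0.2, 0, 6, -2.6, -3.0, -0.2, 0, 6, -2.6, -3.0, -0.2, 0, 6, -2.6, -3.0, -0.2, 0, 6, -2.6, -3.0, 0, 0, 6, -2.6, -3.0, 0, 0, 6, -2.6, -3.0, 0, 0, 6, -2.6, -3.0, 0, 0, 6, -2.6, -3.0, 0, 0, 6, -2.6, -3.0, 0, 0, 6, -2.6, -3.0, 0, 0, 6, -2.6, -3.0, 0, 0, 6, -2.6, -3.0, 0, 0, 6, -2.6, -3.0, 0, 0, 6, -2.6, -3.0, 0, 0, 6, -2.6, -3.0, 0, 0, 6, -2.6, -3.0, 0, 0, 6, -2.6, -3.0, 0, 0, 6, -2.6, -3.0, 0, 0, 6, -2.6, -3.0, 0, 0, 6]}}

```text
time_s: 1.82
tcp_pos: [0.4791, -0.2459, 0.2175]
orientation: [-0.58, -3.088, 0.005]
wrist_force: [0.8, 0.5, 0.6]
grip_width: 0.06
```

Call:
{"method": "apply_moves", "body": {"commands": [-2.5, -2.4, 0, 0, 6, -2.5, -2.4, 0, 0, 6, -2.4, -2.4, 0, 0, 6, -2.3, -2.3, 0, 0, 6, 0, 0, 0, 7, 6, 0, 0, 0, 7, 6, 0, 0, 0, 7, 6, 0, 0, 0, 7, 6, 0, 0, 0, 7, 6, 0, 0, 0, 7, 6, 0, 0, 0, 7, 6, 0, 0, 0, 7, 6, 0, 0, 0, 7, 6, 0, 0, 0, 7, 6, 0, 0, 0, 7, 6, 0, 0, 0, 0, 6]}}

```text
time_s: 3.15
tcp_pos: [0.533, -0.3843, 0.2037]
orientation: [-2.406, -1.996, 0.008]
wrist_force: [-0.0, 0.0, 0.9]
grip_width: 0.0597
```

```bash
python3 - <<'E'
from h import *
s=arm.sense();print(s["joints"],s["tcp_pos"],Ro.from_rotvec(s["orientation"]).as_matrix().round(4))
im=arm.camera("wrist");cv2.imwrite("pics/w1.png",im)
np.save("w1.npy",np.r_[s["tcp_pos"],s["orientation"]])
E
```

```text
[-0.80626227  0.38873002  1.34076739 -0.00396288  1.42746319 -0.62000244] [ 0.53296144 -0.38428771  0.2037302 ] [[ 0.1846  0.9827 -0.0135]
 [ 0.9828 -0.1845  0.0084]
 [ 0.0057 -0.0148 -0.9999]]
```

View pics/w1.png

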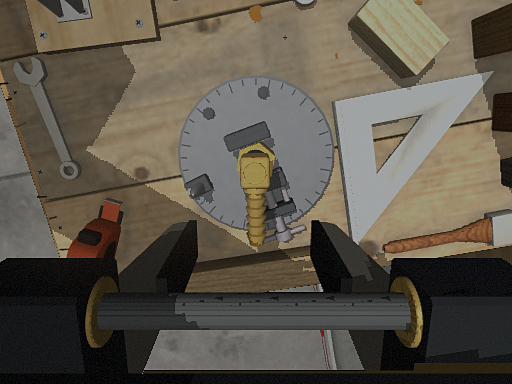

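```bash
python3 - <<'E'
import cv2
im=cv2.imread("pics/w1.png")[90:260,170:345]
cv2.imwrite("pics/w1z.png",cv2.resize(im,None,fx=3.5,fy=3.5,interpolation=cv2.INTER_CUBIC))
E
```

```text
(no output)
```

View pics/w1z.png

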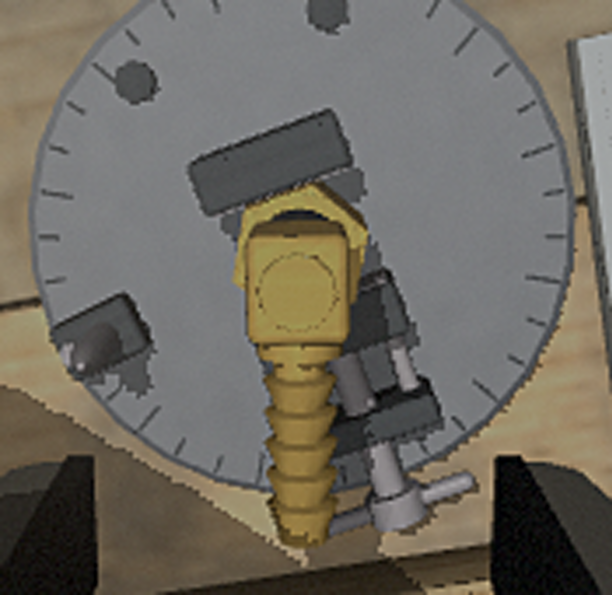

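```bash
python3 - <<'E'
from h import *
np.set_printoptions(precision=4,suppress=True)
v=np.load("w1.npy");s=dict(tcp_pos=v[:3],orientation=v[3:])
P=lambda x,y:(170+x/3.5,90+y/3.5)
c=onz("wrist",P(297,292),.106,s);print("body",c)
cs=[onz("wrist",P(*p),.106,s) for p in((248,239),(349,236),(350,345),(249,345))];print(np.mean(cs,0),[np.linalg.norm(cs[i]-cs[i-1]) for i in range(4)])
e=onz("wrist",P(301,540),.091,s);print("tail",e)
pin=onz("wrist",P(70,350),.06,s);print("pin",pin)
# disc from mask
print("pin tri",two(ray("wrist",P(70,350),s),ray("scene",(306,266))))
im=cv2.imread("pics/w1.png");hsv=cv2.cvtColor(im,cv2.COLOR_BGR2HSV)
m=((hsv[...,1]<40)&(hsv[...,2]>90)&(hsv[...,2]<160)).astype(np.uint8);m[:, :172]=0;m[:,338:]=0;m[235:]=0;m[:70]=0
n,l,st,ce=cv2.connectedComponentsWithStats(m);k=1+np.argmax(st[1:,4])
cn=max(cv2.findContours((l==k).astype(np.uint8),0,1)[0],key=cv2.contourArea)
h=cv2.convexHull(cn)[:,0,:];h=h[h[:,1]<195]
w=np.array([onz("wrist",p,.014,s) for p in h.astype(float)])
A=np.c_[w[:,:2]*2,np.ones(len(w))];x=np.linalg.lstsq(A,(w[:,:2]**2).sum(1),rcond=None)[0]
d=x[:2];print("disc",d,np.sqrt(x[2]+d@d))
for nm,a in(("c",c[:2]),("disc",d)):
    print(nm,"tail",np.linalg.norm(e[:2]-a),np.degrees(np.arctan2(*(e[:2]-a)[::-1])),"pin",np.linalg.norm(pin[:2]-a),np.degrees(np.arctan2(*(pin[:2]-a)[::-1])))
for i in(0,2): dd=cs[i+1]-cs[i];print(np.degrees(np.arctan2(dd[1],dd[0])))
for a,b in((1,2),(0,3)): dd=cs[b]-cs[a];print("flat",np.degrees(np.arctan2(dd[1],dd[0])))
E
```

```text
body [ 0.5352 -0.3668  0.106 ]
[ 0.5357 -0.3669  0.106 ] [np.float64(0.024399740360556293), np.float64(0.02266304735882723), np.float64(0.025047005241106535), np.float64(0.023137108132484496)]
tail [ 0.5238 -0.4319  0.091 ]
pin [ 0.4701 -0.3793  0.06  ]
pin tri (array([ 0.4714, -0.383 ,  0.0529]), np.float64(0.007722715484664185))
disc [ 0.5352 -0.365 ] 0.08197701919783167
c tail 0.06605975790441292 -99.92179484723374 pin 0.06633350681882 -169.14856787022717
disc tail 0.06782286551475437 -99.60990799478358 pin 0.06663702118633448 -167.61920555964704
-8.872092531288796
169.49988769494192
flat -99.54438211565648
flat -100.65375194606942
```

Call:
{"method": "apply_moves", "body": {"commands": [0.8, 0, 0, 0, 5, 0.9, 0.1, 0.5, 0, 5, 0, 0, 2, 0, 5, 0, 0, 2, 0, 5, 0, 0, 2, 0, 5, 0, 0, 1, 0, 5, 0, 0, 0, 0, 5]}}

```text
time_s: 3.78
tcp_pos: [0.5379, -0.3618, 0.1258]
orientation: [-2.384, -2.025, 0.006]
wrist_force: [0.2, 0.5, 0.1]
grip_width: 0.0498
```

```bash
python3 - <<'E'
from h import *
s=arm.sense();R=Ro.from_rotvec(s["orientation"]).as_matrix();print(s["tcp_pos"],R.round(4))
im=arm.camera("wrist");cv2.imwrite("pics/w2.png",im)
print(R.T@(np.array([.535,-.367,.073])-s["tcp_pos"]))
E
```

```text
[ 0.53794067 -0.36184531  0.12584278] [[ 0.1619  0.9867 -0.0116]
 [ 0.9868 -0.1618  0.008 ]
 [ 0.0061 -0.0127 -0.9999]]
[-0.00588275 -0.00139642  0.05283011]
```

View pics/w2.png

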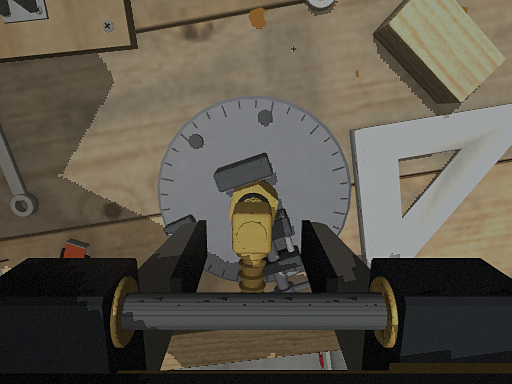

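Call:
{"method": "apply_moves", "body": {"commands": [-0.4, -0.1, 1.0, 0, 5, -0.2, 0, 1.6, 0, 5, 0, 0, 1.6, 0, 5, 0, 0, 1.0, 0, 5, 0, 0, 0, 0, 5]}}

```text
time_s: 4.25
tcp_pos: [0.5386, -0.3708, 0.0776]
orientation: [-2.39, -2.035, 0.004]
wrist_force: [-1.0, 0.6, -1.3]
grip_width: 0.0503
```

```bash
python3 - <<'E'
from h import *
s=arm.sense();R=Ro.from_rotvec(s["orientation"]).as_matrix();print(s["tcp_pos"],R.round(4))
im=arm.camera("wrist");cv2.imwrite("pics/w3.png",im)
print(R.T@(np.array([.535,-.367,.073])-s["tcp_pos"]),s["joints"])
E
```

```text
[ 0.5385922  -0.37076327  0.07761766] [[ 1.592e-01  9.872e-01 -3.600e-03]
 [ 9.872e-01 -1.592e-01  0.000e+00]
 [-6.000e-04 -3.600e-03 -1.000e+00]]
[ 0.00314608 -0.00412889  0.00463069] [-0.78602192  0.4872593   1.46841774 -0.00276388  1.18848643 -0.62511668]
```

View pics/w3.png

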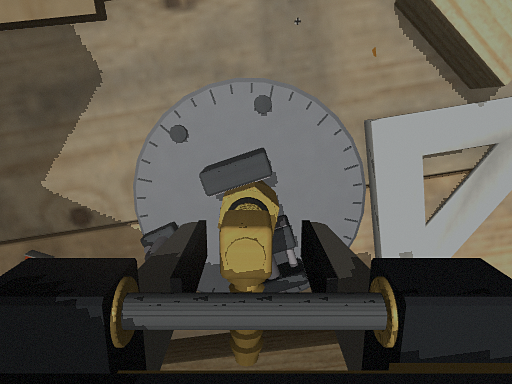

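Call:
{"method": "apply_moves", "body": {"commands": [0.3, -0.4, 0.5, 0, 5, 0, 0, 0, 0, 5, 0, 0, 0, 0, 5]}}

```text
time_s: 4.55
tcp_pos: [0.5364, -0.3686, 0.076]
orientation: [2.389, 2.035, -0.004]
wrist_force: [0.3, -0.3, 1.5]
grip_width: 0.0497
```

```bash
cat > st.py <<'E'
from h import *
np.set_printoptions(precision=4,suppress=True)
s=arm.sense();R=Ro.from_rotvec(s["orientation"]).as_matrix()
print("t",s["time_s"],s["tcp_pos"],"tailang",np.degrees(np.arctan2(R[1,0],R[0,0]))-180,"F",s["wrist_force"],"T",s["torque"],s["grip_width"])
print("toolz",R[:,2],"rem cm",100*(R.T@(np.array([.535,-.367,.073])-s["tcp_pos"])))
E
python3 st.py
```

```text
t 4.55 [ 0.5364 -0.3686  0.076 ] tailang -99.14244819591153 F [ 0.2879 -0.2839  1.4729] T [-0.1033  0.0672 -0.0349] 0.049725141823725595
toolz [ 0.0002 -0.0039 -1.    ] rem cm [ 0.1375 -0.1677  0.304 ]
```

Call:
{"method": "apply_moves", "body": {"commands": [0.2, -0.2, 0.4, 0, 5, 0, 0, 0, 0, 3, 0, 0, 0, 0, 1.5, 0, 0, 0, 0, 1.5, 0, 0, 0, 0, 1.5, 0, 0, 0, 0, 1.5, 0, 0, 0, 0, 1.5], "grip_force": 40}}

```text
time_s: 5.13
tcp_pos: [0.5357, -0.3669, 0.0741]
orientation: [2.386, 2.033, -0.003]
wrist_force: [0.1, 0.1, 0.3]
grip_width: 0.0237
```

```bash
python3 st.py; python3 - <<'E'
from h import *
cv2.imwrite("pics/w4.png",arm.camera("wrist"))
E
```

```text
t 5.1333 [ 0.5357 -0.3669  0.0741] tailang -99.12596578133075 F [0.1047 0.1312 0.2691] T [-0.0005  0.2929 -0.026 ] 0.023719799537053315
toolz [ 0.003  -0.0066 -1.    ] rem cm [-0.0235 -0.0683  0.1066]
```

View pics/w4.png

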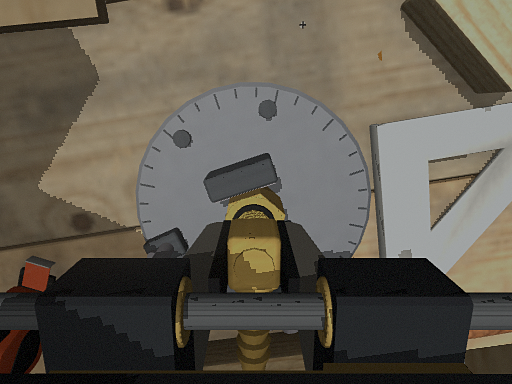

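Call:
{"method": "apply_moves", "body": {"commands": [0, 0, 0, 4, 1.5, 0, 0, 0, 4, 1.5, 0, 0, 0, 4, 1.5, 0, 0, 0, 4, 1.5, 0, 0, 0, 0, 1.5]}}

```text
time_s: 5.6
tcp_pos: [0.5358, -0.3669, 0.0741]
orientation: [2.655, 1.667, -0.003]
wrist_force: [0.9, -1.1, -0.2]
grip_width: 0.0241
```

```bash
python3 st.py
```

```text
t 5.6 [ 0.5358 -0.3669  0.0741] tailang -115.74563229961242 F [ 0.8842 -1.1447 -0.1776] T [ 0.022   0.3719 -0.0493] 0.02408613369207593
toolz [ 0.0021 -0.0068 -1.    ] rem cm [-0.0428 -0.0642  0.1051]
```

Call:
{"method": "apply_moves", "body": {"commands": [0, 0, 0, 5, 1.5, 0, 0, 0, 5, 1.5, 0, 0, 0, 5, 1.5, 0, 0, 0, 5, 1.5, 0, 0, 0, 5, 1.5, 0, 0, 0, 5, 1.5, 0, 0, 0, 5, 1.5, 0, 0, 0, 5, 1.5, 0, 0, 0, 0, 1.5, 0, 0, 0, 0, 1.5]}}

```text
time_s: 6.43
tcp_pos: [0.5359, -0.367, 0.074]
orientation: [3.068, 0.646, -0.001]
wrist_force: [0.8, -1.8, 1.1]
grip_width: 0.0234
```

```bash
python3 st.py; python3 - <<'E'
from h import *
s=arm.sense();np.save("w5.npy",np.r_[s["tcp_pos"],s["orientation"]])
w=arm.camera("wrist");cv2.imwrite("pics/w5.png",w)
t=arm.camera("top");s=arm.camera("scene");cv2.imwrite("pics/t5.png",t);cv2.imwrite("pics/s5.png",s)
f=lambda im,x,y:cv2.resize(im[y:y+75,x:x+75],(400,400),interpolation=cv2.INTER_CUBIC)
cv2.imwrite("pics/z5.png",np.hstack([f(t,306,143),f(s,282,225)]))
E
```

```text
t 6.4333 [ 0.5359 -0.367   0.074 ] tailang -156.22162965359772 F [ 0.7763 -1.8069  1.1421] T [ 0.2504  0.3993 -0.052 ] 0.02344837717787112
toolz [ 0.0009 -0.0063 -1.    ] rem cm [-0.0794 -0.0405  0.103 ]
```

View pics/w5.png

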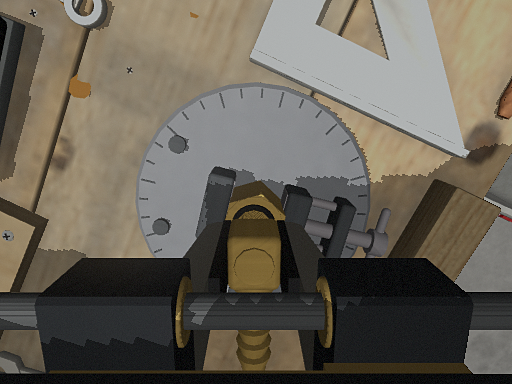

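View pics/z5.png

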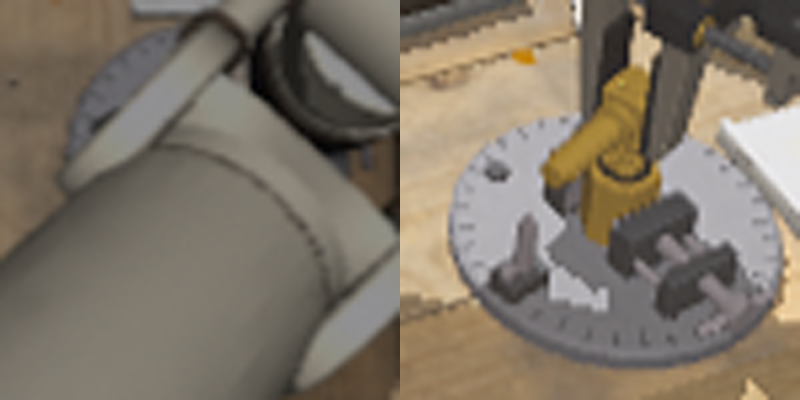

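Call:
{"method": "apply_moves", "body": {"commands": [0, 0, 0, 4, 1.5, 0, 0, 0, 4, 1.5, 0, 0, 0, 4, 1.5, 0, 0, 0, 0, 1.5, 0, 0, 0, 0, 1.5]}}

```text
time_s: 7.0
tcp_pos: [0.5359, -0.3671, 0.0741]
orientation: [3.119, 0.322, 0.0]
wrist_force: [2.2, -1.1, -0.6]
grip_width: 0.0238
```

```bash
python3 st.py
```

```text
t 7.0 [ 0.5359 -0.3671  0.0741] tailang -168.20236757551294 F [ 2.2178 -1.1387 -0.604 ] T [ 0.3658  0.3846 -0.0351] 0.023801781870517992
toolz [ 0.0009 -0.0064 -1.    ] rem cm [-0.0864 -0.031   0.1056]
```

Call:
{"method": "apply_moves", "body": {"commands": [0, 0, 0, 0, 5, 0, 0, 0, 0, 5, 0, 0, 0, 0, 5, 0, 0, 0, 0, 5, 0, 0, -1, 0, 5, 0, 0, -3, 0, 5, 0, 0, -3, 0, 5, 0, 0, -3, 0, 5, 0, 0, -3, 0, 5, -1, 0, 0, 0, 5, 0, 0, 0, 0, 5, 0, 0, 0, 0, 5]}}

```text
time_s: 8.0
tcp_pos: [0.5253, -0.3679, 0.2138]
orientation: [3.116, 0.337, 0.001]
wrist_force: [0.2, -0.2, -0.4]
grip_width: 0.05
```

```bash
python3 st.py; python3 - <<'E'
from h import *
s=arm.sense();np.save("w6.npy",np.r_[s["tcp_pos"],s["orientation"]])
w=arm.camera("wrist");cv2.imwrite("pics/w6.png",w)
s=arm.camera("scene");cv2.imwrite("pics/s6.png",s)
z=cv2.resize(s[225:300,282:357],(300,300),interpolation=cv2.INTER_CUBIC)
z=np.vstack([z,z*0]);
cv2.imwrite("pics/z6.png",np.hstack([cv2.resize(w[90:290,170:336],(500,600),interpolation=cv2.INTER_CUBIC),z]))
E
```

```text
t 8.0 [ 0.5253 -0.3679  0.2138] tailang -167.65647967446233 F [ 0.2066 -0.2342 -0.3812] T [0.0334 0.1431 0.0162] 0.05002783710617495
toolz [ 0.0016 -0.0077 -1.    ] rem cm [ 0.967   0.0059 14.0817]
```

View pics/w6.png

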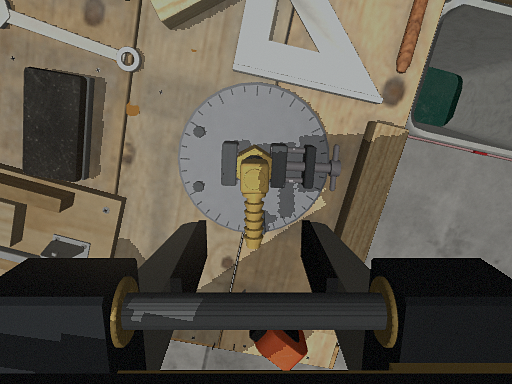

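View pics/z6.png

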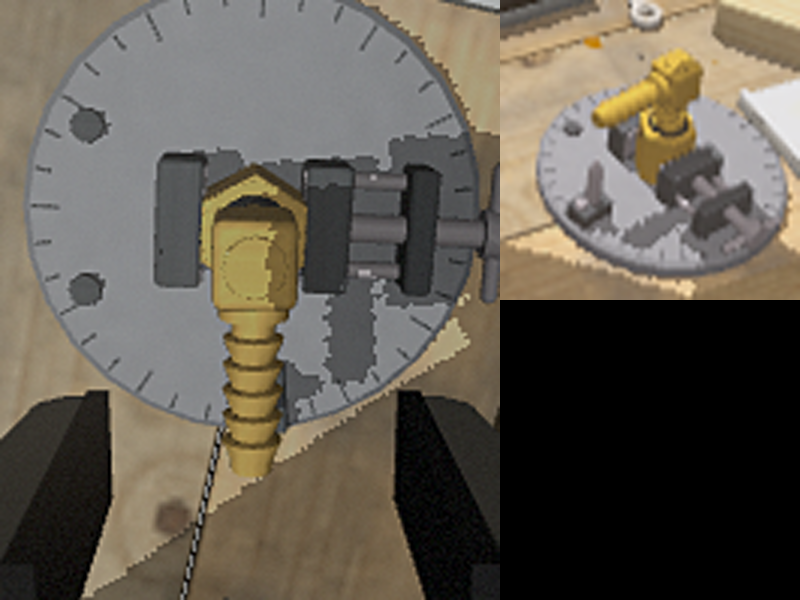

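Call:
{"method": "apply_moves", "body": {"commands": [0, 3, -0.5, 0, 5, 0, 3, 0, 0, 5, 0, 3, 0, 0, 5, 0, 2, 0, 0, 5, 0, 0, 0, 0, 5, 0, 0, 0, 0, 5]}}

```text
time_s: 8.6
tcp_pos: [0.5463, -0.4718, 0.2035]
orientation: [-3.109, -0.342, 0.021]
wrist_force: [0.3, 0.8, -0.1]
grip_width: 0.0502
```

```bash
python3 st.py; python3 - <<'E'
from h import *
v=np.load("w6.npy");s=dict(tcp_pos=v[:3],orientation=v[3:])
P=lambda x,y:(170+x*166/500,90+y/3)
c=onz("wrist",P(255,267),.106,s);e=onz("wrist",P(250,472),.091,s);print(c,e,np.degrees(np.arctan2(*(e-c)[:2][::-1])),np.linalg.norm((e-c)[:2]))
s=arm.sense();np.save("w7.npy",np.r_[s["tcp_pos"],s["orientation"]])
w=arm.camera("wrist");cv2.imwrite("pics/w7.png",w)
E
```

```text
t 8.6 [ 0.5463 -0.4718  0.2035] tailang -167.45515895801688 F [ 0.3025  0.7541 -0.0522] T [-0.0055  0.161  -0.0425] 0.05019996749183943
toolz [-0.0145  0.012  -0.9998] rem cm [  1.3193 -10.2808  13.1905]
[ 0.53504813 -0.3669051   0.106     ] [ 0.46942748 -0.3798525   0.091     ] -168.83851036700034 0.06688575735403385
```

View pics/w7.png

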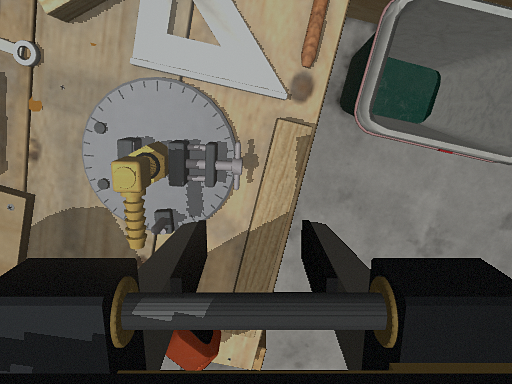

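```bash
python3 - <<'E'
import cv2
im=cv2.imread("pics/w7.png")[140:260,90:210]
cv2.imwrite("pics/w7z.png",cv2.resize(im,(600,600),interpolation=cv2.INTER_CUBIC))
E
```

```text
(no output)
```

View pics/w7z.png

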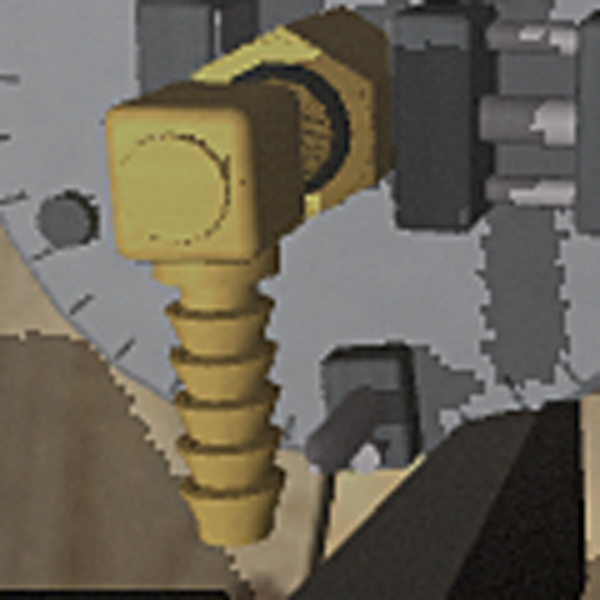

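```bash
python3 - <<'E'
from h import *
np.set_printoptions(precision=4,suppress=True)
ld=lambda n:(lambda v:dict(tcp_pos=v[:3],orientation=v[3:]))(np.load(n))
s1,s7=ld("w1.npy"),ld("w7.npy")
P=lambda x,y:(90+x/5,140+y/5)
Q=lambda x,y:(170+x/3.5,90+y/3.5)
c=onz("wrist",P(172,188),.106,s7);e=onz("wrist",P(232,535),.091,s7);p=onz("wrist",P(315,460),.06,s7)
a=lambda d:(np.degrees(np.arctan2(d[1],d[0])),np.hypot(*d[:2]))
print(c,e,p,"tail",a(e-c),"pin",a(p-c))
print("tri",two(ray("wrist",Q(70,350),s1),ray("wrist",P(315,460),s7)))
C=np.array([.5352,-.3668,0]); t,_=two(ray("wrist",Q(70,350),s1),ray("wrist",P(315,460),s7));print(a(t-C))
E
```

```text
[ 0.5349 -0.3664  0.106 ] [ 0.4699 -0.3795  0.091 ] [ 0.4734 -0.3845  0.06  ] tail (np.float64(-168.64298065775273), np.float64(0.06628175711172662)) pin (np.float64(-163.6068029054437), np.float64(0.06411059682242484))
tri (array([ 0.4676, -0.382 ,  0.0484]), np.float64(0.0011884731453395963))
(np.float64(-167.3604277668671), np.float64(0.06931642423974543))
```

```bash
python3 - <<'E'
from h import *
ld=lambda n:(lambda v:dict(tcp_pos=v[:3],orientation=v[3:]))(np.load(n))
def proj(n,X,s=None):
    m=arm.camera_model(n)
    if n=="wrist":
        R=Ro.from_rotvec(s["orientation"]).as_matrix();M=m["mount"]
        x=np.linalg.inv(M)@np.r_[R.T@(X-s["tcp_pos"]),1];x=x[:3]
    else: x=m["R"]@X+m["t"]
    x=m["intrinsics"]@x;return x[:2]/x[2]
tiles=[]
for n,f,s,cr in(("wrist","w1",ld("w1.npy"),(170,165,40)),("wrist","w7",ld("w7.npy"),(135,205,50)),("scene","s6",None,(290,250,40))):
    im=cv2.imread(f"pics/{f}.png");x,y,w=cr;k=400//w
    z=cv2.resize(im[y:y+w,x:x+w],(w*k,w*k),interpolation=cv2.INTER_NEAREST);z=cv2.resize(z,(400,400));z2=z.copy()
    for A,col in((-160,(255,0,255)),(-164,(255,0,0)),(-168,(0,255,0)),(-172,(0,0,255))):
        C=np.array([.535+.066*np.cos(np.radians(A)),-.3668+.066*np.sin(np.radians(A)),0])
        q=[proj(n,C+[0,0,h],s) for h in(.02,.06)]
        q=[tuple(int(v) for v in ((np.array(u)+.5-[x,y])*400/w)) for u in q]
        cv2.line(z2,q[0],q[1],col,1);print(f,A,q)
    tiles.append(np.vstack([z,z2])[:, :])
o=np.hstack(tiles);cv2.imwrite("pics/cand.png",cv2.resize(o,(800,533)))
E
```

```text
w1 -160 [(327, 248), (259, 343)]
w1 -164 [(305, 211), (234, 301)]
w1 -168 [(285, 172), (212, 258)]
w1 -172 [(268, 132), (192, 214)]
w7 -160 [(270, 123), (186, 231)]
w7 -164 [(237, 126), (149, 234)]
w7 -168 [(203, 127), (112, 235)]
w7 -172 [(170, 125), (74, 233)]
s6 -160 [(156, 267), (170, 156)]
s6 -164 [(143, 257), (156, 146)]
s6 -168 [(131, 246), (144, 135)]
s6 -172 [(120, 234), (133, 124)]
```

View pics/cand.png

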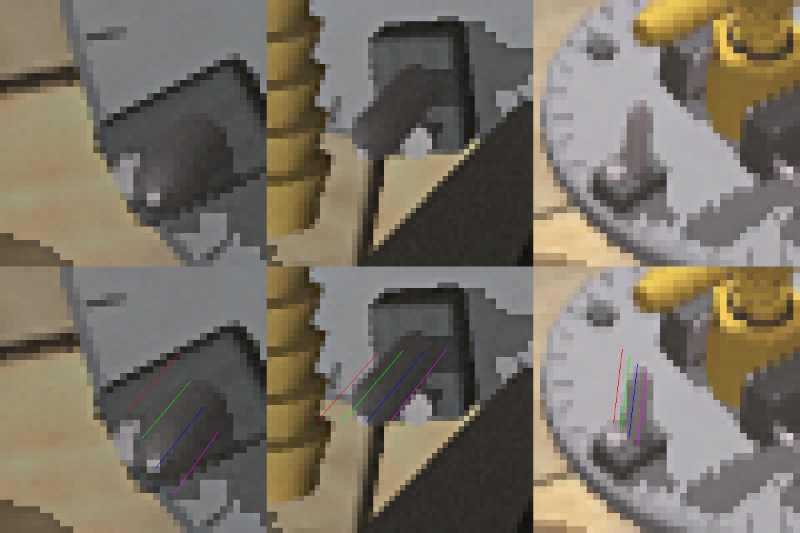

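Call:
{"method": "apply_moves", "body": {"commands": [-2, -1, 2, 0, 5, -2, -1, 2, 0, 5, -2, 0, 2, 0, 5, 0, 0, 1, 0, 5, 0, 0, 0, 0, 5, 0, 0, 0, 0, 5, 0, 0, 0, 0, 5]}}

```text
time_s: 9.23
tcp_pos: [0.4822, -0.4545, 0.1307]
orientation: [-3.103, -0.352, 0.021]
wrist_force: [0.2, 0.0, 0.4]
grip_width: 0.0499
```

```bash
cat > snap.py <<'E'
import sys
from h import *
n=sys.argv[1]
s=arm.sense();np.save(n+".npy",np.r_[s["tcp_pos"],s["orientation"]])
w=arm.camera("wrist");cv2.imwrite(f"pics/{n}.png",w)
E
python3 st.py; python3 snap.py w8
```

```text
t 9.2333 [ 0.4822 -0.4545  0.1307] tailang -167.03822349109228 F [0.1949 0.0041 0.4218] T [-0.0735  0.1208  0.007 ] 0.049928837002415606
toolz [-0.0152  0.0166 -0.9997] rem cm [ 7.1736 -7.2255  5.8346]
```

View pics/w8.png

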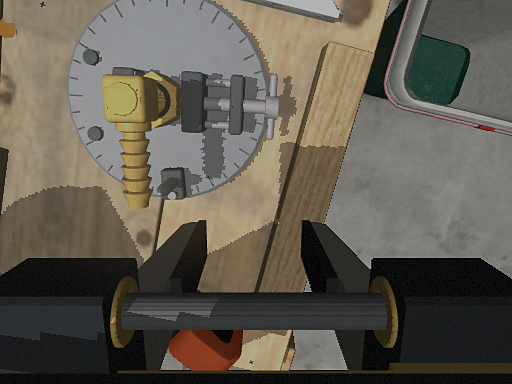

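```bash
cat > cand.py <<'E'
import sys
from h import *
n,x,y,w=sys.argv[1],*map(int,sys.argv[2:5])
v=np.load(n+".npy");s=dict(tcp_pos=v[:3],orientation=v[3:])
m=arm.camera_model("wrist");R=Ro.from_rotvec(s["orientation"]).as_matrix();M=np.linalg.inv(m["mount"])
def proj(X):
    q=m["intrinsics"]@(M@np.r_[R.T@(X-s["tcp_pos"]),1])[:3];return q[:2]/q[2]
im=cv2.imread(f"pics/{n}.png")
z=cv2.resize(im[y:y+w,x:x+w],(400,400),interpolation=cv2.INTER_CUBIC);z2=z.copy()
S=lambda u:tuple(int(a) for a in (np.array(u)+.5-[x,y])*400/w)
for A,c in((-160,(255,0,255)),(-164,(255,0,0)),(-168,(0,255,0)),(-172,(0,0,255))):
    C=np.array([.535+.066*np.cos(np.radians(A)),-.3668+.066*np.sin(np.radians(A)),0])
    cv2.line(z2,S(proj(C+[0,0,.02])),S(proj(C+[0,0,.06])),c,1)
cv2.circle(z2,S(proj(np.array([.535,-.3668,.106]))),4,(0,0,255),1)
cv2.imwrite(f"pics/{n}c.png",np.hstack([z,z2]))
E
python3 cand.py w8 140 155 50
```

```text
(no output)
```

View pics/w8c.png

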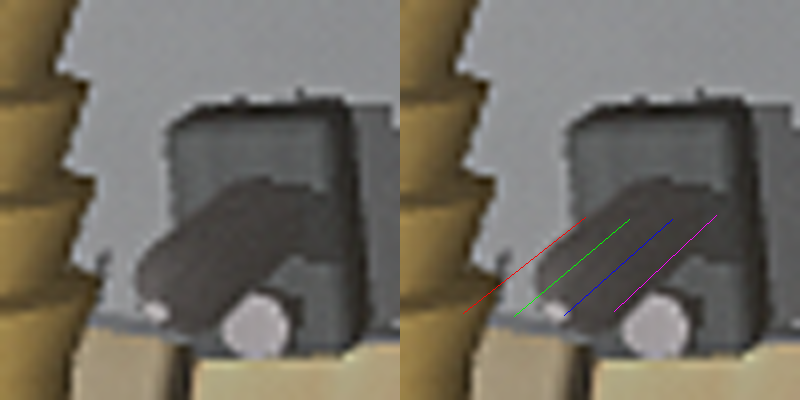

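```bash
python3 - <<'E'
import cv2,numpy as np
a=cv2.imread("pics/w1.png")[175:215,175:215];b=cv2.imread("pics/w8.png")[60:215,95:190]
cv2.imwrite("pics/ab.png",np.hstack([cv2.resize(a,(400,400),interpolation=cv2.INTER_CUBIC)[:, :],np.zeros((400,0,3),np.uint8)]))
cv2.imwrite("pics/b.png",cv2.resize(b,(367,600),interpolation=cv2.INTER_CUBIC))
E
```

```text
(no output)
```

View pics/ab.png

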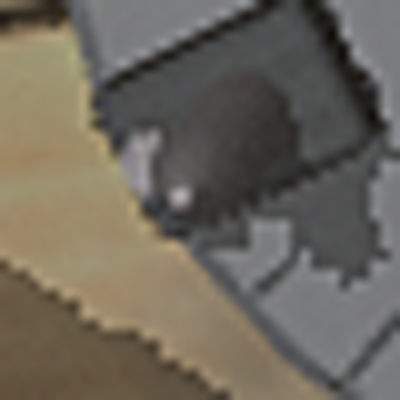

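View pics/b.png

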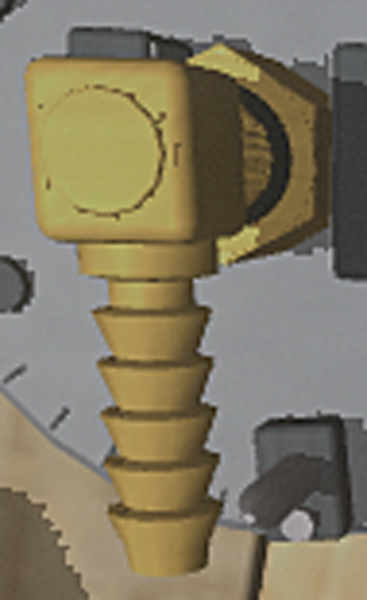

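```bash
python3 - <<'E'
from h import *
np.set_printoptions(precision=4,suppress=True)
ld=lambda n:(lambda v:dict(tcp_pos=v[:3],orientation=v[3:]))(np.load(n+".npy"))
s1,s8=ld("w1"),ld("w8")
a=lambda d:(np.degrees(np.arctan2(d[1],d[0])).round(2),np.hypot(*d[:2]).round(4))
B=lambda x,y:(95+x*95/367-.5,60+y*155/600-.5)
c=onz("wrist",B(103,150),.106,s8)
e=onz("wrist",B(168,570),.0865,s8)
print("axis",c,"tail",a(e-c))
# tail centreline, silhouette mid points of ribs at z=.091
p0=onz("wrist",B((92+211)/2,311),.091,s8);p1=onz("wrist",B((107+222)/2,512),.091,s8);print("tail dir",a(p1-p0),a(p1-c),a(p0-c))
C=np.array([.535,-.3668,0])
u1=(193.,194.)
for u8 in((158.9,193.3),(160.,193.)):
    p=onz("wrist",u8,.06,s8);q=onz("wrist",u1,.06,s1)
    t,g=two(ray("wrist",u1,s1),ray("wrist",u8,s8));print("w8",a(p-c),a(p-C),"w1",a(q-C),"tri",t,g,a(t-C))
E
```

```text
axis [ 0.5354 -0.3665  0.106 ] tail (np.float64(-169.88), np.float64(0.0682))
tail dir (np.float64(-168.39), np.float64(0.0327)) (np.float64(-168.46), np.float64(0.0568)) (np.float64(-168.57), np.float64(0.0242))
w8 (np.float64(-164.56), np.float64(0.0659)) (np.float64(-164.68), np.float64(0.0655)) w1 (np.float64(-164.5), np.float64(0.0656)) tri [ 0.472  -0.3842  0.0605] 0.0001276875969102033 (np.float64(-164.55), np.float64(0.0654))
w8 (np.float64(-163.83), np.float64(0.0657)) (np.float64(-163.95), np.float64(0.0653)) w1 (np.float64(-164.5), np.float64(0.0656)) tri [ 0.4717 -0.3846  0.0587] 0.0003814919558823503 (np.float64(-164.34), np.float64(0.0658))
```

Call:
{"method": "apply_moves", "body": {"commands": [1.8, -1.8, -0.5, 0.5, 5, 1.8, -1.8, 0, 0.5, 5, 1.8, -1.8, 0, 0.5, 5, 1.7, -1.8, 0, 0, 5, 0, 0, 0, 0, 5, 0, 0, 0, 0, 5]}}

```text
time_s: 9.78
tcp_pos: [0.5457, -0.3691, 0.1454]
orientation: [-3.121, -0.314, 0.005]
wrist_force: [0.4, -0.1, -0.3]
grip_width: 0.0502
```

```bash
python3 st.py
```

```text
t 9.7833 [ 0.5457 -0.3691  0.1454] tailang -168.50838324719234 F [ 0.3893 -0.1485 -0.337 ] T [-0.0307  0.1621  0.0005] 0.050231818822441654
toolz [-0.0036  0.0049 -1.    ] rem cm [-0.9907 -0.3825  7.242 ]
```

Call:
{"method": "apply_moves", "body": {"commands": [-0.5, -0.2, 1, 0, 5, -0.4, -0.2, 1.5, 0, 5, 0, 0, 1.5, 0, 5, 0, 0, 1.2, 0, 5, 0, 0, 0, 0, 5, 0, 0, 0, 0, 5]}}

```text
time_s: 10.28
tcp_pos: [0.5349, -0.372, 0.0927]
orientation: [3.125, 0.311, -0.0]
wrist_force: [-0.1, -1.0, 0.5]
grip_width: 0.0498
```

```bash
python3 st.py
```

```text
t 10.2833 [ 0.5349 -0.372   0.0927] tailang -168.63001897415643 F [-0.1265 -0.9683  0.5064] T [0.0041 0.0977 0.0481] 0.049752535098130456
toolz [ 0.0001 -0.001  -1.    ] rem cm [ 0.1109 -0.4915  1.9738]
```

Call:
{"method": "apply_moves", "body": {"commands": [0.1, -0.5, 1, 0, 5, 0, 0, 1, 0, 5, 0, 0, 0, 0, 5, 0, 0, 0, 0, 5]}}

```text
time_s: 10.62
tcp_pos: [0.5347, -0.368, 0.0718]
orientation: [3.124, 0.309, 0.001]
wrist_force: [-0.7, 0.8, 0.8]
grip_width: 0.05
```

```bash
python3 st.py
```

```text
t 10.6167 [ 0.5347 -0.368   0.0718] tailang -168.71676378557623 F [-0.6782  0.7683  0.8008] T [0.0152 0.1948 0.0368] 0.0499702804642512
toolz [ 0.0011 -0.0023 -1.    ] rem cm [ 0.0529 -0.0955 -0.1236]
```

Close, then check before turning back.

Call:
{"method": "apply_moves", "body": {"commands": [0, -0.1, 0, 0, 5, 0, 0, 0, 0, 3, 0, 0, 0, 0, 1.5, 0, 0, 0, 0, 1.5, 0, 0, 0, 0, 1.5, 0, 0, 0, 0, 1.5, 0, 0, 0, 0, 1.5], "grip_force": 40}}

```text
time_s: 11.2
tcp_pos: [0.5354, -0.3672, 0.0732]
orientation: [3.122, 0.31, 0.004]
wrist_force: [0.5, -0.1, -1.9]
grip_width: 0.0239
```

```bash
python3 st.py
```

```text
t 11.2 [ 0.5354 -0.3672  0.0732] tailang -168.65361703354782 F [ 0.4638 -0.1497 -1.9156] T [0.0544 0.0618 0.0727] 0.02393665997169819
toolz [ 0.0026 -0.0036 -1.    ] rem cm [-0.0311 -0.0285  0.0193]
```

Call:
{"method": "apply_moves", "body": {"commands": [0, 0, 0, -2, 1.5, 0, 0, 0, -2, 1.5, 0, 0, 0, 0, 1.5, 0, 0, 0, 0, 1.5]}}

```text
time_s: 11.53
tcp_pos: [0.5354, -0.3672, 0.0732]
orientation: [3.109, 0.422, 0.004]
wrist_force: [0.1, -0.1, -0.1]
grip_width: 0.0238
```

```bash
python3 st.py
```

```text
t 11.5333 [ 0.5354 -0.3672  0.0732] tailang -164.55145907825943 F [ 0.1416 -0.055  -0.0826] T [0.1543 0.1235 0.1239] 0.02376723128586959
toolz [ 0.0027 -0.0034 -1.    ] rem cm [-0.0303 -0.0321  0.0218]
```

Call:
{"method": "apply_moves", "body": {"commands": [0, 0, 0, 0, 5, 0, 0, 0, 0, 5, 0, 0, 0, 0, 5, 0, 0, 0, 0, 5, 0, 0, -1, 0, 5, 0, 0, -2, 0, 5, 0, 0, -3, 0, 5, -2, 2.5, -1, 0, 5, -2, 2.5, 0, 0, 5, -2, 2, 0, 0, 5, 0, 0, 0, 0, 5, 0, 0, 0, 0, 5, 0, 0, 0, 0, 5]}}

```text
time_s: 12.62
tcp_pos: [0.4957, -0.4541, 0.1541]
orientation: [3.103, 0.418, 0.007]
wrist_force: [0.6, 0.4, -0.4]
grip_width: 0.0501
```

```bash
python3 st.py; python3 snap.py w9; python3 - <<'E'
import cv2
b=cv2.imread("pics/w9.png")[60:230,80:220];cv2.imwrite("pics/w9z.png",cv2.resize(b,None,fx=3.5,fy=3.5,interpolation=cv2.INTER_CUBIC))
E
```

```text
t 12.6167 [ 0.4957 -0.4541  0.1541] tailang -164.63923877853728 F [ 0.5655  0.4114 -0.3817] T [ 0.023   0.1697 -0.03  ] 0.050078188945181464
toolz [ 0.0061 -0.0095 -0.9999] rem cm [ 6.0726 -7.4484  8.0506]
```

View pics/w9z.png

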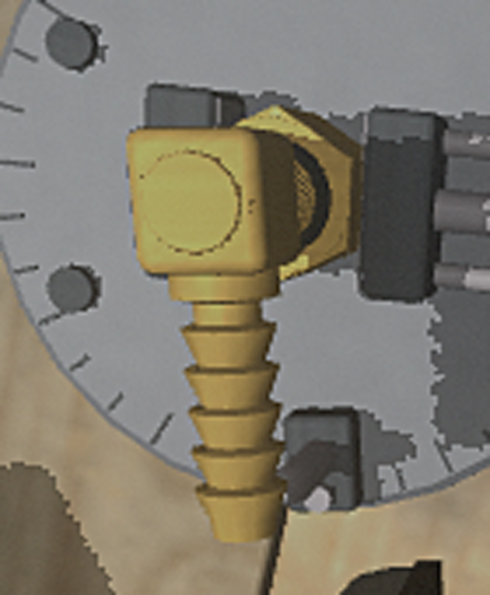

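```bash
python3 - <<'E'
from h import *
v=np.load("w9.npy");s=dict(tcp_pos=v[:3],orientation=v[3:])
B=lambda x,y:(80+x/3.5-.5,60+y/3.5-.5)
a=lambda d:(np.degrees(np.arctan2(d[1],d[0])).round(2),np.hypot(*d[:2]).round(4))
c=onz("wrist",B(190,203),.106,s);C=np.array([.5352,-.3666,0])
p0=onz("wrist",B((181+275)/2,326),.091,s);p1=onz("wrist",B((196+286)/2,489),.091,s)
print(c,a(p1-p0),a(p1-c),a(p1-C),a(p0-C))
E
```

```text
[ 0.53496473 -0.36628327  0.106     ] (np.float64(-164.43), np.float64(0.0327)) (np.float64(-164.07), np.float64(0.0563)) (np.float64(-164.44), np.float64(0.0564)) (np.float64(-164.46), np.float64(0.0238))
```

```bash
python3 - <<'E'
from plant import arm
s=arm.sense();print(s["wrist_force"],s["qvel"].round(3));print(arm.finish_job())
E
```

```text
[-0.06872536 -0.55548149  0.33976574] [ 0.015  0.     0.01   0.003 -0.002 -0.001]
the job is handed in; nothing more can be done
None
```

I screwed in the ribbed elbow clockwise by about 65° net, so its hose tail lies over the pin. I then let go and handed the job in at about 12.7 s.

- **Overshoot:** I first turned it about 4° (0.07 rad) past the pin. In the early picture I had taken a bolt on the pin's block for the pin's tip. A second view showed the disagreement, so I gripped the elbow again, turned it back 4° and released it.
- **Last checks:** the tail now points at -164.4° and the pin is at -164.5°, both as world headings about the screw axis. The pin's tip came from two wrist views that met within 0.2 mm, at 60 mm height and 65.4 mm from the axis, against 60 mm and 66 mm given. The estimates of the pin's angle ranged from about -163.8° to -165.2°. The one low-resolution look from the scene camera gave about -164°.
- **Not checked:** I did not measure the tightening. The wrist torque readings were too noisy to show it rise.
- **Rest of the scene:** the arm is clear of the fixture, with the fingertips at 154 mm and no load on the wrist. The arm passed over the other elbow's side of the bench at about 0.2 m height and never came down near it. I did not photograph that elbow again at the end.

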